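# Fit a fresh drying cartridge into the push-fit port and open the valve

## Task

Take the fresh (blue) drying cartridge out of the rack and push its steel stem down into the push-fit fitting of the drying station, on past the drag of the seal until it bottoms firmly, without ever pressing harder than about 35 N. Then let go of it and pull the station's red valve lever all the way over towards the robot's side to open it; leave the spent (orange) cartridge in the rack and the other things on the bench where they are.

Things in the scene. Friction and masses are not known exactly. Their poses are not given: they have to be found in the camera images.
- fresh_cartridge: Fresh drying cartridge, loose, 0.1-0.2 kg, upright in the rack: cylinder 36 mm across with blue filling, white rings, grey end caps, blue disc on top. Origin at the bottom tip of its stem, z up. Steel stem 16 mm across, z = 0 to 42 mm (tip chamfered 3 mm to 12 mm across); body 36 mm across, z = 42 to 152 mm, its flat shoulder resting on the rack. Grip the upper grey cap, z = 118 to 152 mm
- spent_cartridge: Spent drying cartridge, same shape and size with orange filling and an orange disc on top, in the rack's other hole. Stays there. Origin at the bottom tip of its stem, z up
- rack: White rack block, fixed, 75 x 175 x 50 mm (x, y, z), origin at the centre of its underside. Two vertical square through holes 20 mm wide at y = +45 and -45 mm in its frame hold the stems; which cartridge is in which hole varies. Lift 45 mm to clear the rack
- station: Drying station, fixed: aluminium base plate 90 x 190 x 12 mm, origin at the centre of its underside, length along its y; yaw varies. A grey block 56 x 60 mm, 52 mm high, at y = -55 mm carries the upright blue push-fit fitting with a brass nut; a brass valve block with the red lever stands at y = +55 mm
- port (a point): Centre of the fitting's mouth, 78 mm above the bench, at (0, -55) mm in the station's frame. Rim 32 mm across outside; bore straight down, 18 mm wide, flared to 24 mm over the top 7 mm. The seal lies hidden 4 to 22 mm below the mouth, different each time; the stem bottoms 12 mm beyond it, the cartridge's shoulder then 8 to 26 mm above the mouth
- seal (a joint): How far the stem has driven the seal inside the fitting, m: 0 = untouched, 0.012 = bottomed on a hard stop. Drags with about 9 N (more if pushed fast, or if the stem is held off the bore's axis and rubs) along these 12 mm, then the force rises steeply. No spring back: it and the cartridge stay where they are left
- valve (a joint): Angle of the red valve lever, rad: 0 = shut (leaning to the station's +x, away from the robot, starts between 0 and 0.15), 1.0 = fully open (leaning to the station's -x, hard stop). Light friction, stays where it is left
- valve_tip (a point): Centre of the red lever's round tip, a red ball 26 mm across on a 10 mm rod, 60 mm from the hinge. The hinge lies 34 mm above the bench at (0, 55) mm in the station's frame, its axis along the station's y. Shut, the lever leans 0.5 rad to the station's +x (ball 87 mm above the bench); open, 0.5 rad to its -x. About 1 to 2 N on the ball moves it
- union: Straight brass tube union, 14 x 43 x 13 mm, loose on the bench, bystander; origin under its centre
- tee: Brass tee fitting, 29 x 36 x 14 mm, loose, bystander; origin under its centre
- ptfe_tape: White tape roll lying flat, 56 mm across, 14 mm high, loose, bystander; origin under its centre
- solvent_bottle: Brown bottle with blue cap, 62 x 81 x 125 mm, loose, bystander; origin under its centre
Not all that is in view belongs to the job. What is shaped like the fresh_cartridge but pink is not meant.

How it is judged:
By the outcome, as a careful person would: the job done as asked, in the order asked, and still so for the second after the job is handed in, with the robot touching nothing.
It also fails if it takes over 69 s, if anything falls off the work surface, if the arm or the gripper's body presses on something with over 40 N, if the wrist force passes 120 N, or if a joint passes its speed limit or range.

## Robot

A 7-joint arm with a two-finger parallel gripper is mounted at the origin on a cart in front of the work surface, level with it; the furniture and walls round the work are solid. World frame = base frame: x ahead of the robot, y to its left, z up, the work surface at z = 0. Lengths are in m, angles in degrees, forces in N, time in s.
With the tool pointing down it reaches from about 0.4 to 0.85 m from the base axis. Payload 10.4 kg.
Tool frame: the origin (TCP) lies on the mounting face of the last link; the fingertips stand tip_reach ahead of it and the grasp point (between the pads) lies 155 mm ahead of it (tip_reach is the distance from the TCP to the fingertips, in m); y points along the fingers, x is the direction in which the jaws open and shut, and the axes are right-handed (so a half turn about y gives the same grasp; the last joint's range is limited). The gripper opens to 85 mm and grips with 20 to 120 N. Pads are 22 mm wide; open, the fingers measure 114 mm over their backs; the gripper's body (76 mm by 85 mm) begins 54 mm behind the grasp point. The pads swing forward as they close: fully open they stand 13 mm farther back than shut.
Start: joints at [69.294, 19.034, -3.707, 83.658, 1.238, 77.344, -5.071], TCP at [0.208, -0.589, 0.405] pointing down, gripper open.
Joint ranges: [-148.97, 148.97], [-28.65, 121.19], [-84.17, 76.75], [9.2, 138.47], [-72.65, 252.65], [3.7, 117.97], [-149.18, 149.18]. Speed limits (degrees/s): [127.2, 127.2, 159.86, 159.86, 180, 180, 180].

## Interface

Orientations are given as [roll, pitch, yaw] about the fixed x, y, z axes, in that order (R = Rz(yaw) Ry(pitch) Rx(roll)).
In Python, from station import * gives the robot as it stands. Calls block until the motion is done:
- reach(position, orientation): joint-space move of the TCP to a pose.
- line_to(position, v=0.15, rotation=None): straight line of the TCP; rotation=None keeps the orientation; v is the mean speed in m/s.
- goto_joints(angles): joint-space move.
- grip(opening, squeeze=None): finger opening in m; squeeze is the grip in N (None keeps the last); returns when the fingers have stopped.
- wait(seconds).
- inverse_kinematics(position, orientation): joint angles nearest the present ones, or None.
- observe(): the state.
- read_camera(name): name is "side" or "top" or "wrist"; returns a dict with "color" (480x640x3 uint8, red, green, blue), "camera_matrix" (3x3 intrinsics, pixels), "R" (3x3) and "t" (3): a world point X has camera coordinates R X + t. Camera axes: x right, y down, z forward; pixel columns grow to the right and rows downward; lengths in m; the calibration is good to about 2 mm. The wrist camera is an equidistant fisheye: a pixel r from the principal point sees the ray r / f radians off the axis. A picture is of the moment at which its call begins. There is no depth.
A pose or a line that the arm cannot do raises Unreachable and nothing moves.
- job_done(): hands the job in, once; it reports no verdict.
The state is a dict: "time": time; "joints": joint angles; "qd": joint speeds; "joint_efforts": joint torques, N m; "ee_pos": TCP position; "orientation": TCP orientation; "ft_force": force on the tool from outside, world axes, zero at the start; "torque": the same for the moment, N m; "grip_width": finger opening in m.
Only numpy, scipy, OpenCV 4.12 (cv2) and the standard library are available. Lean on these libraries where they do the work, as an engineer would, in place of code of your own. Each camera call takes 0.05 s, during which the arm holds its last target. There are 200 camera calls.

## Working session

There is one attempt and no reset: what is moved stays moved. The work goes in short steps, each a Python script; the robot and the scene stay as the last script left them, time stands still between calls to the robot, and variables do not carry over. Pictures are saved under pics/ and viewed, about 8 in all and at most 12, crops included, and the job is handed in when it is done.

```bash
mkdir -p pics; ls
python3 - <<'E'
from station import *
import cv2,pickle
d={}
for n in ["side","top","wrist"]:
    c=read_camera(n); d[n]=c
    cv2.imwrite(f"pics/{n}0.png",c["color"][:,:,::-1])
    print(n,c["camera_matrix"].round(1).tolist(),(-c["R"].T@c["t"]).round(3),c["R"].round(2).tolist())
pickle.dump(d,open("cams.pkl","wb"))
o=observe();print(o)
try: print(tip_reach)
except Exception as e: print(e)
E
```

```text
pics
side [[566.3, 0.0, 310.0], [0.0, 566.3, 240.7], [0.0, 0.0, 1.0]] [0.461 0.597 1.303] [[-1.0, -0.03, -0.0], [-0.02, 0.88, -0.47], [0.01, -0.47, -0.88]]
top [[495.9, 0.0, 316.4], [0.0, 495.9, 244.8], [0.0, 0.0, 1.0]] [ 0.238 -0.062  1.111] [[0.03, -1.0, -0.0], [-0.97, -0.03, -0.22], [0.22, 0.01, -0.98]]
wrist [[371.6, 0.0, 313.7], [0.0, 371.6, 236.9], [0.0, 0.0, 1.0]] [ 0.28  -0.564  0.372] [[0.33, -0.94, -0.0], [-0.9, -0.32, 0.31], [-0.29, -0.1, -0.95]]
{'time': 0.15, 'joints': array([69.29411587, 19.06323464, -3.70715788, 83.69249722,  1.23823779,
       77.34368567, -5.06937306]), 'qd': array([ 0.04700662, -0.05731874,  0.03398325, -0.18976343,  0.00647463,
       -0.01341254,  0.05217976]), 'joint_efforts': array([ 1.10649995e-03, -6.25827670e+01,  4.94612788e-02, -3.91851068e+01,
        1.64349214e-02,  7.48034130e-03,  3.65718813e-05]), 'ee_pos': array([ 0.20769206, -0.58938893,  0.40412368]), 'orientation': array([-9.00030857e+01,  5.94758593e-02, -7.05865194e+01]), 'ft_force': array([-0.09918891, -0.83597107,  0.30758104]), 'torque': array([-0.01865878,  0.06239004,  0.02197892]), 'grip_width': 0.08558329530291262}
0.1734
```

View images.

View pics/top0.png

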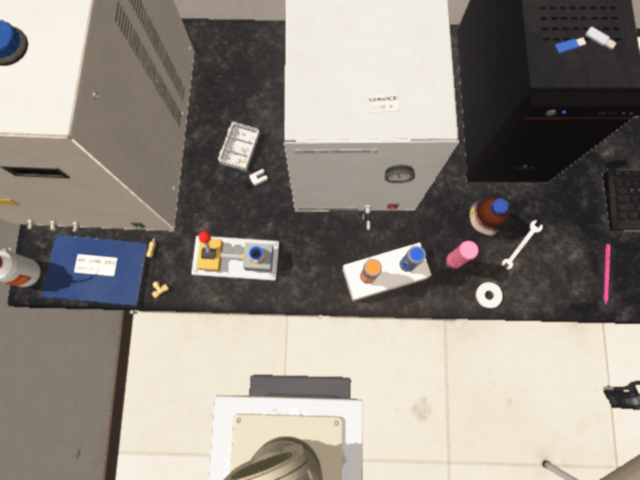

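View pics/side0.png

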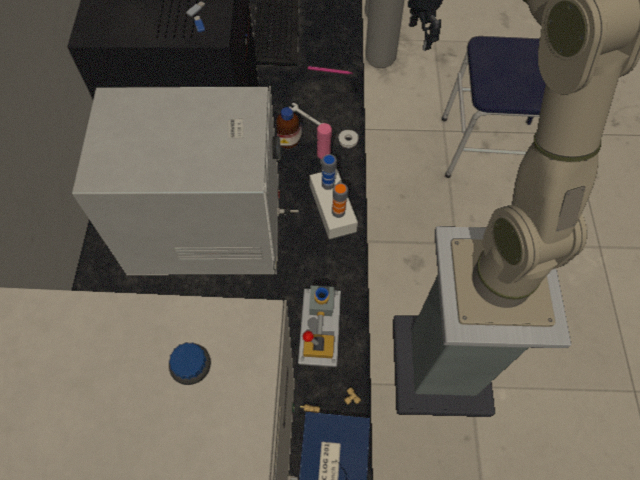

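The top view shows what could be mistaken for the fresh cartridge. The candidates are:
- blue disc (414,256), which matches the description
- orange (371,268), the spent cartridge
- pink (462,253), a decoy
- bottle cap (499,206)
- blue fitting (256,253)
- blue cap (6,42)

In the side view, fresh is at (329,160), spent at (340,189), the port at (322,293) and the red ball at (308,336). I choose the blue disc in the rack.

```bash
cat > vis.py <<'E'
import numpy as np,cv2
def ray(c,p):
    d=c["R"].T@np.linalg.inv(c["camera_matrix"])@np.array([p[0],p[1],1.]); return -c["R"].T@c["t"],d/np.linalg.norm(d)
def onplane(c,p,z):
    o,d=ray(c,p); return o+d*(z-o[2])/d[2]
def tri(c1,p1,c2,p2):
    (a,u),(b,v)=ray(c1,p1),ray(c2,p2)
    s=np.linalg.lstsq(np.stack([u,-v],1),b-a,rcond=None)[0]
    x,y=a+s[0]*u,b+s[1]*v; return (x+y)/2,np.linalg.norm(x-y)
def proj(c,X):
    q=c["camera_matrix"]@(c["R"]@np.array(X)+c["t"]); return q[:2]/q[2]
def blobs(c,lo,hi,roi,amin=15):
    x0,y0,x1,y1=roi
    h=cv2.cvtColor(c["color"],cv2.COLOR_RGB2HSV)[y0:y1,x0:x1]
    m=cv2.inRange(h,np.array(lo),np.array(hi))
    n,l,s,ce=cv2.connectedComponentsWithStats(m)
    return [(s[i].tolist()[0]+x0,s[i].tolist()[1]+y0,*s[i].tolist()[2:],(ce[i]+[x0,y0]).round(1).tolist()) for i in range(1,n) if s[i][4]>=amin]
E
python3 - <<'E'
import pickle;from vis import *
d=pickle.load(open("cams.pkl","rb"))
R={"top":dict(rack=(335,235,440,305),st=(185,225,285,285)),"side":dict(rack=(300,145,362,240),st=(292,280,345,370))}
for n in R:
    for k,r in R[n].items():
        print(n,k,"blue",blobs(d[n],(100,100,40),(125,255,255),r))
        print("  red",blobs(d[n],(0,200,100),(4,255,255),r,8), "orange",blobs(d[n],(6,150,120),(16,255,255),r))
        h=cv2.cvtColor(d[n]["color"],cv2.COLOR_RGB2HSV); m=cv2.inRange(h,np.array((0,0,140)),np.array((180,50,255)))
        z=np.zeros_like(m); z[r[1]:r[3],r[0]:r[2]]=m[r[1]:r[3],r[0]:r[2]]
        cs=max(cv2.findContours(z,0,2)[0],key=cv2.contourArea); b=cv2.boxPoints(cv2.minAreaRect(cs))
        zz=0.05 if k=="rack" else 0.012
        print("  white box",b.round(1).tolist(),[onplane(d[n],p,zz)[:2].round(3).tolist() for p in b])
t,s=d["top"]["color"],d["side"]["color"]
cr=lambda im,r,w,h:cv2.resize(im[r[1]:r[3],r[0]:r[2]],(w,h),interpolation=cv2.INTER_CUBIC)
im=np.vstack([np.hstack([cr(t,(185,225,285,285),400,240),cr(t,(335,235,435,295),400,240)]),np.hstack([cr(s,(280,280,355,370),300,360),cr(s,(290,140,365,230),300,360),np.zeros((360,200,3),np.uint8)])])
cv2.imwrite("pics/crop.png",im[:,:,::-1])
E
```

```text
top rack blue [(410, 248, 14, 13, 147, [416.6, 253.8]), (401, 258, 13, 12, 57, [405.8, 264.8])]
  red [] orange [(367, 261, 13, 13, 127, [372.7, 266.7]), (362, 273, 7, 9, 22, [364.6, 277.9])]
  white box [[340.79998779296875, 264.8999938964844], [420.5, 240.60000610351562], [431.3999938964844, 276.3999938964844], [351.70001220703125, 300.70001220703125]] [[0.435, -0.107], [0.494, -0.281], [0.415, -0.303], [0.358, -0.131]]
top st blue [(249, 246, 14, 14, 119, [255.6, 252.3])]
  red [(200, 232, 9, 10, 60, [204.8, 236.6])] orange []
  white box [[190.6999969482422, 274.6000061035156], [193.3000030517578, 234.8000030517578], [278.3999938964844, 240.39999389648438], [275.79998779296875, 280.29998779296875]] [[0.411, 0.228], [0.503, 0.229], [0.495, 0.035], [0.403, 0.037]]
side rack blue [(324, 155, 11, 9, 75, [328.6, 159.1]), (322, 172, 13, 12, 95, [327.9, 178.0])]
  red [] orange [(335, 184, 11, 9, 84, [339.9, 188.1]), (333, 201, 12, 12, 96, [338.4, 206.7])]
  white box [[309.6000061035156, 175.5], [336.5, 165.8000030517578], [356.79998779296875, 222.0], [329.8999938964844, 231.6999969482422]] [[0.487, -0.276], [0.416, -0.31], [0.363, -0.135], [0.431, -0.105]]
side st blue [(316, 287, 12, 13, 106, [321.5, 292.6])]
  red [(303, 332, 10, 10, 71, [307.7, 336.1])] orange []
  white box [[321.5, 357.3999938964844], [324.6000061035156, 294.29998779296875], [338.8999938964844, 295.0], [335.79998779296875, 358.1000061035156]] [[0.446, 0.21], [0.441, 0.051], [0.406, 0.052], [0.412, 0.211]]
```

View pics/crop.png

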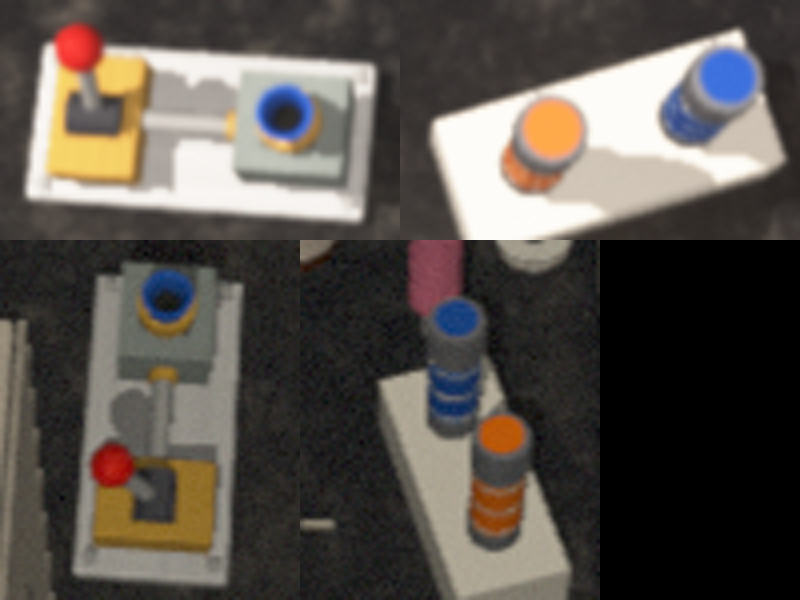

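The crop confirms the blue disc in the rack, with the orange one next to it. The port is the blue ring on the grey block, and the ball leans away from the robot.

Run:
```python
import pickle;from vis import *
from station import *
d=pickle.load(open("cams.pkl","rb"));t,s=d["top"],d["side"]
for n,a,b,z in [("fresh",(416.6,253.8),(328.6,159.1),.16),("spent",(372.7,266.7),(339.9,188.1),.16),("ball",(204.8,236.6),(307.7,336.1),.087)]:
    print(n,[v.round(4) for v in tri(t,a,s,b)],onplane(t,a,z).round(4),onplane(s,b,z).round(4))
# port: outer extent of blue fitting mouth (holes filled)
for n,r in (("top",(240,238,272,268)),("side",(310,282,334,304))):
    h=cv2.cvtColor(d[n]["color"],cv2.COLOR_RGB2HSV)[r[1]:r[3],r[0]:r[2]]
    m=cv2.inRange(h,np.array((98,90,30)),np.array((128,255,255)))
    c=cv2.convexHull(np.vstack(cv2.findContours(m,0,2)[0])); e=cv2.minEnclosingCircle(c); f=cv2.fitEllipse(c)
    mm=cv2.moments(c); p=np.array([mm["m10"]/mm["m00"],mm["m01"]/mm["m00"]])+r[:2]
    print(n,p.round(1),e[1],f[1],onplane(d[n],p,.078).round(4), "pix r 16mm:",np.linalg.norm(proj(d[n],[.45,.09,.078])-proj(d[n],[.45,.106,.078])))
for x,y,z in [(.45,-.26,.29),(.45,.08,.29)]:
    for yaw in (-70,-90,-20,0,20,90,110):
        q=inverse_kinematics([x,y,z],[-90,0,yaw]);print(yaw,None if q is None else q.round(0))
```

```text
fresh [array([ 0.4398, -0.2494,  0.1613]), np.float64(0.0009)] [ 0.4405 -0.2498  0.16  ] [ 0.4394 -0.2501  0.16  ]
spent [array([ 0.4117, -0.1636,  0.162 ]), np.float64(0.0012)] [ 0.4126 -0.1641  0.16  ] [ 0.411  -0.1646  0.16  ]
ball [array([0.4797, 0.1848, 0.0893]), np.float64(0.0028)] [0.4815 0.1849 0.087 ] [0.4784 0.1846 0.087 ]
top [255.7 252.6] 6.871943473815918 (13.140130043029785, 13.750387191772461) [0.4516 0.0761 0.078 ] pix r 16mm: 7.509258690206617
side [321.5 293. ] 6.3465776443481445 (11.944408416748047, 12.640132904052734) [0.4495 0.0757 0.078 ] pix r 16mm: 6.41848613994649
-70 [ 43.  13. -20. 107.   5.  61. -49.]
-90 [ 42.  13. -18. 107.   5.  61. -69.]
-20 [ 49.  14. -26. 106.   7.  62.  -0.]
0 [ 51.  14. -29. 106.   8.  62.  19.]
20 [ 52.  14. -30. 106.   8.  62.  39.]
90 [ 56.  15. -35. 106.  10.  62. 108.]
110 [ 83.  28. -71. 105.  29.  68. 114.]
-70 [ 39.  10. -58. 114.  10.  61. -93.]
-90 [  37.   10.  -56.  114.    9.   61. -113.]
-20 [ 41.  11. -60. 114.  11.  61. -44.]
0 [ 41.  11. -60. 114.  11.  61. -24.]
20 [ 41.  11. -60. 114.  11.  61.  -4.]
90 [ 41.  11. -60. 114.  11.  61.  66.]
110 [ 50.  15. -71. 113.  16.  62.  82.]
```

Run:
```python
from station import *
from vis import *
O=[-90,0,18.4]
reach([0.44,-0.2498,0.40],O)
grip(0.06)
line_to([0.44,-0.2498,0.300],v=0.12)
print(observe()["ft_force"].round(2))
grip(0.02,80); wait(.3)
o=observe();print(o["time"],o["grip_width"],o["ft_force"].round(2),o["ee_pos"].round(4))
line_to([0.44,-0.2498,0.305],v=0.03)
print(observe()["ft_force"].round(2))
line_to([0.44,-0.2498,0.375],v=0.12); wait(.2)
o=observe();print(o["time"],o["grip_width"],o["ft_force"].round(2))
ims=[read_camera(n)["color"] for n in("side","wrist")]
cv2.imwrite("pics/lift.png",np.hstack([cv2.resize(ims[0][100:280,220:420],(400,360)),cv2.resize(ims[1],(400,360))])[:,:,::-1])
```

```text
[-0.55  0.77 -0.03]
3.6833 0.03437429935073045 [-2.42  0.78  5.41] [ 0.4401 -0.2501  0.301 ]
[-0.85 -0.14 -1.63]
4.9333 0.03394689504474842 [-0.37  0.11 -2.6 ]
```

View pics/lift.png

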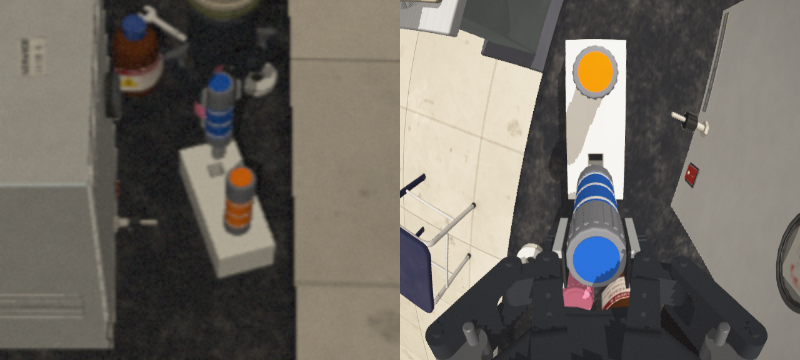

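Image: the cartridge is held upright, its stem clear of the rack hole at about (595,160) in the wrist half, and the orange one is undisturbed. Next I carry it high over the spent cartridge to the port and measure it there.

Run:
```python
from station import *
from vis import *
line_to([0.44,-0.2498,0.48],v=0.2)
line_to([0.4505,0.0758,0.48],v=0.2)
line_to([0.4505,0.0758,0.385],v=0.12); wait(.4)
o=observe();print(o["time"],o["grip_width"],o["ft_force"].round(2),o["ee_pos"].round(4),o["orientation"].round(2))
import pickle
d={n:read_camera(n) for n in("side","top","wrist")};pickle.dump(d,open("c2.pkl","wb"))
# disc expected at z=0.385-0.293+0.152
for n in("side","top"):
    p=proj(d[n],[0.4505,0.0758,0.244]).round().astype(int);print(n,p)
    b=blobs(d[n],(100,100,40),(125,255,255),(p[0]-40,p[1]-40,p[0]+40,p[1]+60))
    for q in b: print(q,onplane(d[n],q[5],0.244).round(4))
    cv2.imwrite(f"pics/{n}2.png",cv2.resize(d[n]["color"][p[1]-50:p[1]+70,p[0]-50:p[0]+50],(400,480))[:,:,::-1])
w=cv2.resize(d["wrist"]["color"][100:480,170:490],(400,480))[:,:,::-1]
cv2.imwrite("pics/port2.png",np.hstack([cv2.imread("pics/side2.png"),w]))
```

```text
8.825 0.03421035251112447 [ 0.07 -0.57 -0.76] [0.4505 0.0758 0.3852] [-9.001e+01 -1.000e-02  1.840e+01]
side [322 262]
(np.int64(317), np.int64(256), 12, 12, 107, [322.7, 262.1]) [0.4498 0.0767 0.244 ]
(np.int64(314), np.int64(275), 17, 11, 91, [322.0, 280.5]) [0.4505 0.1186 0.244 ]
(np.int64(316), np.int64(290), 12, 10, 58, [321.4, 294.7]) [0.4511 0.15   0.244 ]
top [245 234]
```

View pics/port2.png

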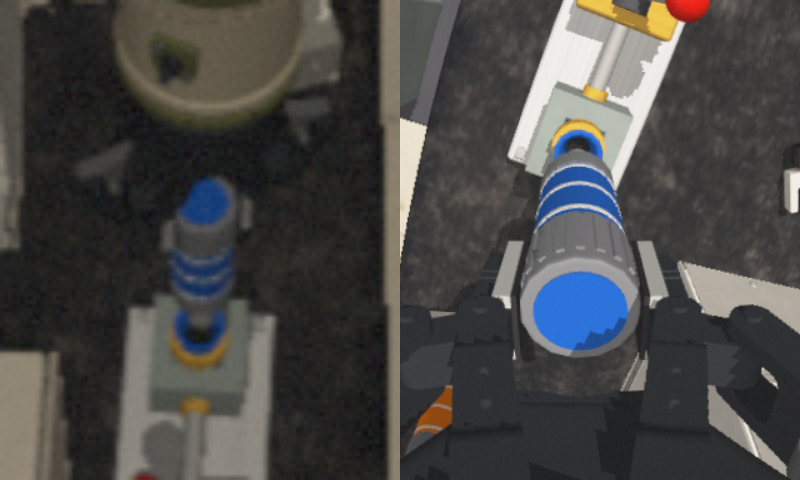

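The image shows the stem directly over the blue mouth (wrist half, about (578,145)). The side view puts the disc within 1 mm of the port. Next is a guarded insertion.

```bash
cat > ins.py <<'E'
from station import *
import numpy as np
def F(n=4):
    a=[]
    for _ in range(n): wait(.03); a.append(observe()["ft_force"])
    return np.mean(a,0)
def insert(x,y,z,zmin,F0,step=.001,stop=20,latmax=6,k=0.0):
    hist=[]
    while z>zmin:
        z-=step; line_to([x,y,z],v=.015)
        f=F()-F0; o=observe()
        hist.append((z,f[2])); print(round(z,4),(o["ee_pos"]*1e3).round(1),f.round(1),round(o["time"],1))
        if f[2]>12: step=.0005
        if f[2]>stop or np.hypot(*f[:2])>latmax: break
        x+=k*np.clip(f[0],-2,2);y+=k*np.clip(f[1],-2,2)
    return x,y,z
E
python3 - <<'E'
from ins import *
F0=F(8);print("F0",F0.round(2));np.save("F0.npy",F0)
line_to([0.4505,0.0755,0.374],v=.06)
print(insert(.4505,.0755,.374,.352,F0,step=.002,stop=16,k=.0001))
E
```

```text
F0 [ 0.02 -0.08 -1.39]
0.372 [450.5  75.5 372.1] [-0.2  0.1 -0.1] 10.0
0.37 [450.5  75.5 370. ] [-0.5  0.4  0.1] 10.4
0.368 [450.4  75.6 368. ] [-0.1  0.2 -0.2] 10.8
0.366 [450.4  75.6 366. ] [ 0.3  0.4 -0.2] 11.2
0.364 [450.5  75.6 364. ] [-0.2  0.3 -0.5] 11.7
0.362 [450.4  75.7 362. ] [-0.3  0.1  0.2] 12.1
0.36 [450.4  75.7 360. ] [ 0.4  0.2 -0.3] 12.5
0.358 [450.5  75.7 358.1] [0.5 0.3 1.3] 12.9
0.356 [450.6  75.7 356.3] [-0.9 -0.2  6.5] 13.3
0.354 [450.5  75.7 354.2] [-0.2  0.3  6.9] 13.7
0.352 [450.5  75.7 352.2] [0.1 0.1 6. ] 14.2
(np.float64(0.4503828463962448), np.float64(0.0757169426003241), 0.352)
```

Run:
```python
from ins import *
F0=np.load("F0.npy")
x,y,z=insert(.4504,.0757,.352,.3475,F0,step=.0015,stop=16,k=.0001)
print(insert(x,y,z,.342,F0,step=.0005,stop=22,k=.0001))
```

```text
0.3505 [450.5  75.7 350.6] [0.1 0.1 6.1] 14.5
0.349 [450.5  75.7 349.1] [0.8 0.2 6.1] 14.9
0.3475 [450.5  75.7 347.5] [0.4 0.5 6.2] 15.3
0.347 [450.6  75.8 347.1] [0.3 0.1 7.1] 15.7
0.3465 [450.6  75.8 346.6] [-0.3 -0.2  7.5] 16.1
0.346 [450.6  75.8 346.2] [ 0.  -0.1  8.6] 16.5
0.3455 [450.7  75.8 346.1] [-1.5 -0.2 13. ] 16.8
0.345 [450.7  75.9 346.1] [-3.1 -0.9 17.7] 17.2
0.3445 [450.6  75.8 346. ] [-4.  -1.  22.8] 17.6
(np.float64(0.45018602003050373), np.float64(0.07565627879928524), 0.3445)
```

It is bottomed: about 12 mm of drag, then the force climbed to 23 N with no further motion. Next I relax the push, release, retreat and check.

Run:
```python
from ins import *
from vis import *
line_to([.4505,.0757,.3455],v=.02)
print((F()-np.load("F0.npy")).round(1))
grip(.06); wait(.2)
print(observe()["grip_width"],F().round(1))
line_to([.4505,.0757,.45],v=.15)
grip(0.0,20)
reach([.525,.183,.40],[-90,0,90])
o=observe();print(o["time"],o["grip_width"],o["ee_pos"].round(4),F().round(1))
c=read_camera("side");w=read_camera("wrist")
b=blobs(c,(100,100,40),(125,255,255),(300,235,345,320));print(b)
for z in(.20,.205,.21): print(z,[onplane(c,q[5],z).round(4) for q in b],proj(c,[.4505,.0757,z]).round(1))
print(blobs(c,(0,200,100),(4,255,255),(285,300,345,370)))
cv2.imwrite("pics/rel.png",np.hstack([cv2.resize(c["color"][230:390,260:380],(300,400)),cv2.resize(w["color"],(500,400))])[:,:,::-1])
```

```text
[-1.7 -0.5 13.5]
0.060243924400263056 [ 0.3  0.2 -0.3]
20.9667 0.00012679653154290828 [0.525  0.1825 0.4001] [-0.1 -0.2  0.4]
[(317, 264, 13, 12, 112, [322.7, 269.7]), (316, 282, 15, 11, 92, [322.4, 287.6]), (316, 295, 11, 5, 24, [320.8, 297.5])]
0.2 [array([0.449 , 0.0732, 0.2   ]), array([0.4489, 0.1152, 0.2   ]), array([0.4519, 0.1378, 0.2   ])] [322.  270.7]
0.205 [array([0.4491, 0.0756, 0.205 ]), array([0.449 , 0.1173, 0.205 ]), array([0.4519, 0.1399, 0.205 ])] [322.  269.7]
0.21 [array([0.4491, 0.078 , 0.21  ]), array([0.449 , 0.1195, 0.21  ]), array([0.4519, 0.142 , 0.21  ])] [322.1 268.7]
[(304, 331, 9, 10, 69, [307.8, 336.0])]
```

View pics/rel.png

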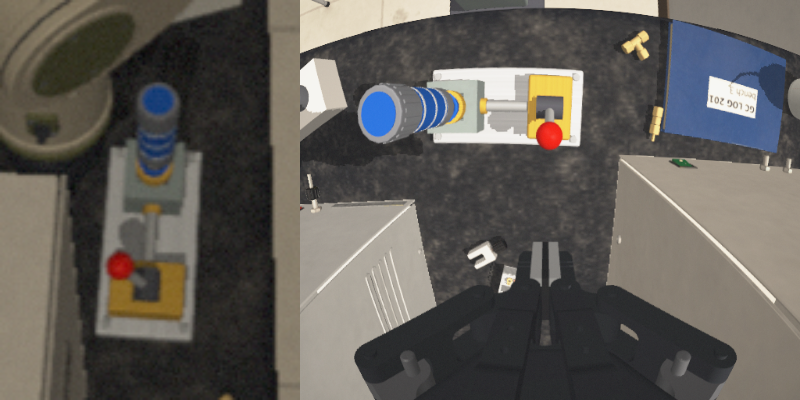

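The cartridge stands upright in the fitting and stayed put (disc at (322.7,269.7), predicted (322,269.7)). The lever is untouched, and the gap behind the ball is clear for the closed fingers. Now the lever.

Run:
```python
from ins import *
from vis import *
y0=.1845;X0=.525
P=lambda x,z=.247:[x,y0+(X0-x)*.042-.0015,z]
line_to(P(X0,.30),v=.15)
line_to(P(X0),v=.06)
F0=F(6);print(F0.round(1))
x=X0
for tgt in [.51,.50,.49,.48,.47,.462,.458,.455,.453,.451,.449,.447,.445,.443,.441,.439,.437,.435]:
    line_to(P(tgt),v=.04); f=F(3)-F0;o=observe()
    print(tgt,o["ee_pos"].round(4),f.round(1),round(o["time"],1))
    if f[0]>9 or np.abs(f[1:]).max()>8: break
```

```text
[-0.1 -0.1 -0.1]
0.51 [0.5102 0.1836 0.2471] [ 0.  -0.3  0. ] 23.9
0.5 [0.4999 0.184  0.2469] [-0.3 -0.  -0.3] 24.4
0.49 [0.4898 0.1844 0.2469] [-0.1  0.4  0.1] 24.9
0.48 [0.4799 0.1848 0.2469] [0.1 0.2 0.2] 25.4
0.47 [0.47   0.1852 0.2469] [-0.3  0.2  0.2] 25.9
0.462 [0.462  0.1856 0.247 ] [ 0.9 -0.2  0.4] 26.3
0.458 [0.458  0.1858 0.247 ] [ 0.  -0.4 -0. ] 26.7
0.455 [0.455 0.186 0.247] [-0.5  0.1  0.1] 27.0
0.453 [0.4529 0.186  0.247 ] [-0.1  0.2  0.2] 27.4
0.451 [0.4509 0.1861 0.247 ] [-0.3 -0.1  0.2] 27.7
0.449 [0.4489 0.1862 0.247 ] [0.7 0.  0.3] 28.1
0.447 [0.4479 0.186  0.2473] [ 7.4  0.4 -5.4] 28.4
0.445 [0.4471 0.1858 0.2478] [14.   0.4 -7.6] 28.8
```

Run:
```python
from ins import *
from vis import *
line_to([.475,.184,.248],v=.08)
line_to([.51,.183,.30],v=.12); line_to([.51,.183,.42],v=.15); wait(.3)
d={n:read_camera(n) for n in("side","top","wrist")};c=d["side"]
print(observe()["time"],F().round(1))
b=blobs(c,(0,200,100),(4,255,255),(285,300,345,370));print(b,[onplane(c,q[5],.087).round(4) for q in b])
print(blobs(c,(100,100,40),(125,255,255),(300,235,345,320)))
cv2.imwrite("pics/fin.png",np.vstack([np.hstack([cv2.resize(c["color"][230:390,260:380],(300,400)),cv2.resize(d["wrist"]["color"],(500,400))]),cv2.resize(d["top"]["color"][200:320,120:520],(800,200))])[:,:,::-1])
```

```text
31.375 [0.3 0.3 0.2]
[(327, 333, 10, 11, 70, [331.4, 337.9])] [array([0.4254, 0.1873, 0.087 ])]
[(317, 264, 13, 12, 114, [322.7, 269.6]), (315, 282, 16, 11, 91, [322.2, 287.6]), (316, 294, 11, 6, 24, [320.4, 297.3])]
```

View pics/fin.png

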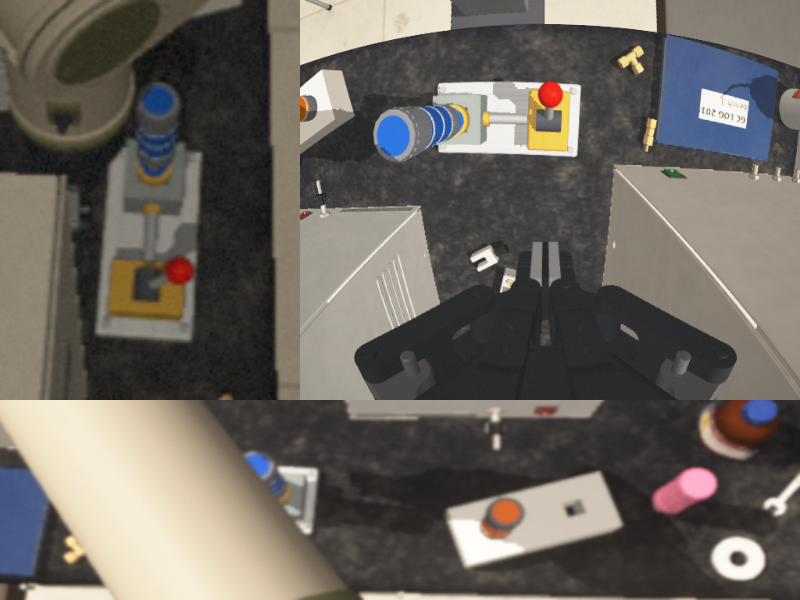

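The lever now leans to the robot's side, with the ball at x = 0.425 m (fully open predicts 0.426). The cartridge hasn't moved, and the spent cartridge and bystanders are in place.

```bash
python3 -c "
from station import *
job_done()"
```

```text
the job is handed in; nothing more can be done
```

The fresh (blue) cartridge is fully seated in the drying station's fitting, the valve lever is fully open, and I handed the job in. The last clock reading before that was about 31 s of the 69 s allowed.

- **Cartridge:** it dragged at about 6–8 N for roughly 12 mm, then bottomed. The force rose to about 23 N at rest with no further movement, under the 35 N limit. I only read the force between steps, so a brief peak within a step would not have shown.
- **After release:** the cartridge stayed where it was left. Its top disc was within 0.1 pixel in the side camera before and after the valve move.
- **Valve:** I pushed the lever until it met its hard stop, at about 14 N. The ball ended at x = 0.425 m, against 0.426 m expected when fully open.
- **Rest of the bench:** the spent (orange) cartridge is still in the rack. The bystanders looked undisturbed in the last images, judged by eye rather than measured.
- **Final state:** the arm was clear of everything, with wrist force near zero. No check failed. The drag was a little below the stated 9 N, which fits the slow push.

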